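Load the drilling jig and bolt its leaf down

TASK

Get the drilling jig ready for the drill: lay the flat pine board (45 x 120 x 22 mm) down between the jig's locating pins so that it sits flat on the base, swing the metal leaf down over it, and only then push the sliding bolt across until it is fully home in the keeper on the leaf. Leave the tin of screws where it stands.

Things in the scene. Friction and masses are not known exactly. Their poses are not given: they have to be found in the camera images.
- board: The workpiece: a loose sawn board of pale pine, 45 (x) x 120 (y) x 22 mm (z), about 70 g, lying flat on the bench behind the jig. Origin at the centre of its underside, y along its length. (Other offcuts on the bench have other sizes.)
- jig: Drilling jig fixed to the bench: plywood base 110 (x) x 300 (y) x 15 mm. Origin at bench level under the middle of the nest, z up. On its +y side a dark wooden rest and latch block (70 wide, y = 71 to 162 mm, top 47 mm above the bench) with a steel bolt on it; on its -y side a dark wooden hinge block (70 wide, y = -116 to -80 mm, top 37 mm).
- nest (a point): Middle of the nest floor, 15 mm above the bench, axes as the jig's. The board lies here, length along y, either way round, between eight steel pins (8 mm thick, 14 mm high, tapered over the top 5 mm): two a side at x = +-28.3, y = +-44 mm, two an end at y = +-65.8, x = +-12 mm. Play 1.8 mm all round; 80 mm free for fingers between the pins of a long side.
- hinge (a point): The leaf's hinge pin, fixed in the jig at y = -85 mm, 43 mm above the bench; the pin runs along x.
- leaf (a joint): Angle of the aluminium leaf, rad: 0 = down on its rest (underside 39 mm above the bench, 2 mm over a seated board), 1.57 = upright, at most 1.95. 60 mm wide, 8 mm thick, reaches 167 mm from the hinge pin, along the jig's +y when down. The hinge is stiff: the leaf (0.28 kg) stays at any angle and takes about 0.2 to 0.7 N m to move. Starts open.
- leaf_edge (a point): Middle of the leaf's free end, on its outer face (the top when down), 167 mm from the hinge pin; moves with the leaf. The outer face also carries two drill bushes (19 mm wide, 4 mm high, 60 and 110 mm from the pin).
- keeper (a point): Centre of the mouth of the steel keeper, which the bolt enters; moves with the leaf. The keeper is a bridge on the leaf's outer face, 21 mm wide, 18 mm long, 21 mm high, 145 to 163 mm from the hinge pin, with a tunnel 13 mm wide for the 10 mm bolt.
- bolt (a joint): How far the sliding bolt is pushed out, m: 0 = drawn back, 0.032 = its stop. It slides along the jig's -y, towards the leaf; with the leaf down its tip reaches the keeper's mouth at 0.009 and the keeper's far end at 0.027. It stays where it is left and takes about 3 N to move. Pushed out beyond about 0.010 it bars the leaf's way. Starts drawn back.
- knob (a point): Centre of the bolt's brass knob, an upright cylinder 13 mm across and 20 mm high (70 to 90 mm above the bench) on a thin stem; moves with the bolt. The barrels the rod runs in stand beside it along y, up to 65 mm above the bench.
- bolt_tip (a point): Rounded tip of the bolt, a steel rod of 10 mm diameter, 56 mm above the bench; moves with the bolt.
- screw_tin: Open green tin of screws, 80 x 110 x 28 mm, 0.36 kg, loose on the bench between the robot and the jig; origin at the centre of its underside. To be left alone.
There are look-alikes about, which are no part of the job. What is shaped like the board but yellow is not meant.

How it is judged (in metres and radians):
On the way, in this order (a step that is already met when the one before it is completed fails the run):
1. the board lies flat in the nest, with the leaf still open and the bolt drawn back (x of board in the frame of jig between -0.004 and 0.004 m and y of board in the frame of jig between -0.004 and 0.004 m and z of board in the frame of jig below 0.0175 m and angle between the y axis of board and the y axis of jig, either way round below 0.08 rad and value of joint leaf above 0.8 rad and value of joint bolt below 0.008 m), for 0.2 s.
2. the leaf is down over the board, with the bolt still drawn back out of the keeper (value of joint leaf below 0.03 rad and value of joint bolt below 0.009 m and z of board in the frame of jig below 0.0175 m), for 0.2 s.
3. the bolt is fully home in the keeper (value of joint bolt above 0.028 m and value of joint leaf below 0.03 rad), for 0.2 s.
At the end, for the whole second after the job is handed in: Board at rest, flat on the nest floor (within 2.5 mm) between the pins: centre within 4 mm of the nest's in x and y, length within 0.08 rad of the jig's y; leaf down (below 0.03 rad); bolt out more than 28 of its 32 mm, its tip through the whole keeper (all of step 3 and x of board in the frame of jig between -0.004 and 0.004 m and y of board in the frame of jig between -0.004 and 0.004 m and z of board in the frame of jig between 0.0125 and 0.0175 m and angle between the y axis of board and the y axis of jig, either way round below 0.08 rad and linear speed of board below 0.02 m/s); the robot touches nothing.
It fails at once if the tin of screws is shoved more than 40 mm (distance of screw_tin from where it was at the start of the episode above 0.04 m).
It also fails if it takes over 72 s, if anything falls off the work surface, if the arm or the gripper's body presses on something with over 40 N, if the wrist force passes 120 N, or if a joint passes its speed limit or range.

ROBOT

A 6-joint arm with a two-finger parallel gripper is mounted at the origin on a cart in front of the work surface, level with it; the furniture and walls round the work are solid. World frame = base frame: x ahead of the robot, y to its left, z up, the work surface at z = 0. Lengths are in m, angles in degrees, forces in N, time in s.
With the tool pointing down it reaches from about 0.4 to 0.825 m from the base axis. Payload 7 kg.
Tool frame: the origin (TCP) lies at the very end of the fingers, on their centre line; the grasp point (between the pads) lies 19 mm behind it; z points along the fingers, x is the direction in which the jaws open and shut, and the axes are right-handed (so a half turn about z gives the same grasp; the last joint's range is limited). The gripper opens to 85 mm and grips with 20 to 120 N. Pads are 22 mm wide; open, the fingers measure 114 mm over their backs; the gripper's body (76 mm by 85 mm) begins 54 mm behind the grasp point. The pads swing forward as they close: fully open they stand 13 mm farther back than shut.
Start: joints at [16.507, 20.546, 0.682, 0, -70.136, -16.507], TCP at [0.675, -0, 0.231] pointing down, gripper open.
Joint ranges: [-176.03, 176.03], [-82.01, 121.73], [-58.28, 71.71], [-173.87, 95.51], [-174.79, -0.11], [-173.66, 173.66]. Speed limits (degrees/s): [136.94, 136.94, 172.46, 180, 180, 180].

INTERFACE

Orientations are given as a 3x3 rotation matrix whose columns are the frame's x, y, z axes.
In Python, from station import robot, effector, optics, order gives the robot as it stands. Calls block until the motion is done:
- robot.move_pose(position, orientation): joint-space move of the TCP to a pose.
- robot.move_straight(position, frame=None, feed=0.15): straight line of the TCP; frame=None keeps the orientation; feed is the mean speed in m/s.
- robot.set_joints(angles): joint-space move.
- effector.gripper_to(opening, grip_force=None): finger opening in m; grip_force is the grip in N (None keeps the last); returns when the fingers have stopped.
- robot.hold(seconds).
- robot.inverse_kinematics(position, orientation): joint angles nearest the present ones, or None.
- robot.state(): the state.
- optics.capture(name): name is "scene" or "side" or "wrist"; returns a dict with "img" (384x512x3 uint8, red, green, blue), "vfov" (degrees; the focal length in pixels is half the picture's height over the tangent of half this angle, whatever the lens; pixels are square), "cx", "cy" (the principal point, pixels), "position" and "orientation" of the camera in the world. Camera axes: x right, y up, looking along -z (the intrinsics and any distortion apply to the point x, -y, -z); pixel columns grow to the right and rows downward; lengths in m; the calibration is good to about 2 mm. A picture is of the moment at which its call begins. There is no depth.
A pose or a line that the arm cannot do raises robot.Unreachable and nothing moves.
- order.job_done(): hands the job in, once; it reports no verdict.
The state is a dict: "time_s": time; "joint_positions": joint angles; "joint_velocities": joint speeds; "tau": joint torques, N m; "position": TCP position; "tool_rot": TCP orientation; "ft_force": force on the tool from outside, world axes, zero at the start; "wrist_torque": the same for the moment, N m; "gripper_width": finger opening in m.
Only numpy, scipy, OpenCV 4.12 (cv2) and the standard library are available. Lean on these libraries where they do the work, as an engineer would, in place of code of your own. Each camera call takes 0.05 s, during which the arm holds its last target.

## Working session

There is one attempt and no reset: what is moved stays moved. The work goes in short steps, each a Python script; the robot and the scene stay as the last script left them, time stands still between calls to the robot, and variables do not carry over. Pictures are saved under pics/ and viewed, and the job is handed in when it is done.

```bash
ls; mkdir -p pics
python3 - <<'E'
from station import robot, effector, optics, order
import cv2
for n in ["scene","side","wrist"]:
    c=optics.capture(n); cv2.imwrite(f"pics/{n}0.png",c["img"][:,:,::-1])
    print(n,{k:v for k,v in c.items() if k!="img"})
print(robot.state())
E
```

```text
pics
scene {'vfov': 45.43080690787449, 'cx': 251.48231582275764, 'cy': 198.69341846480515, 'position': array([1.13085611, 0.5157706 , 0.60276132]), 'orientation': array([[-0.72473325, -0.33190774,  0.60382031],
       [ 0.68901046, -0.35561905,  0.63150588],
       [ 0.00512831,  0.87371182,  0.48641685]])}
side {'vfov': 53.723478018442464, 'cx': 250.75215823048273, 'cy': 188.50612411027026, 'position': array([1.0375319 , 0.44096682, 0.41505038]), 'orientation': array([[-0.74007937, -0.24989296,  0.6243685 ],
       [ 0.67250653, -0.2807651 ,  0.68476706],
       [ 0.00418242,  0.92667387,  0.37584311]])}
wrist {'vfov': 69.98964380286228, 'cx': 252.76667861049933, 'cy': 192.1565048153754, 'position': array([ 0.67516994, -0.07506056,  0.37397214]), 'orientation': array([[-9.99997675e-01, -1.18412149e-03,  1.80192835e-03],
       [ 5.94423634e-04, -9.54720131e-01, -2.97504822e-01],
       [ 2.07261912e-03, -2.97503059e-01,  9.54718615e-01]])}
{'time_s': 0.15, 'joint_positions': array([ 1.65070024e+01,  2.05802004e+01,  6.45387190e-01, -1.49599487e-02,
       -7.01346312e+01, -1.65075817e+01]), 'joint_velocities': array([-0.11065009, -0.11840817,  0.1224551 , -0.02292242,  0.03517838,
        0.00646652]), 'tau': array([-2.36291526e-03, -5.83877099e+01,  2.93650192e+01,  6.94064632e+00,
       -4.26741812e-03,  1.52487612e-06]), 'position': array([ 6.74637086e-01, -2.29307668e-05,  2.30594940e-01]), 'tool_rot': array([[-9.99999236e-01,  9.89166139e-05, -1.23184123e-03],
       [ 9.90508761e-05,  9.99999989e-01, -1.08932576e-04],
       [ 1.23183044e-03, -1.09054508e-04, -9.99999235e-01]]), 'ft_force': array([-0.18081927,  0.44252603, -0.34223986]), 'wrist_torque': array([-0.00948072,  0.02571291, -0.00898421]), 'gripper_width': 0.0857490078928439}
```

View pics/scene0.png

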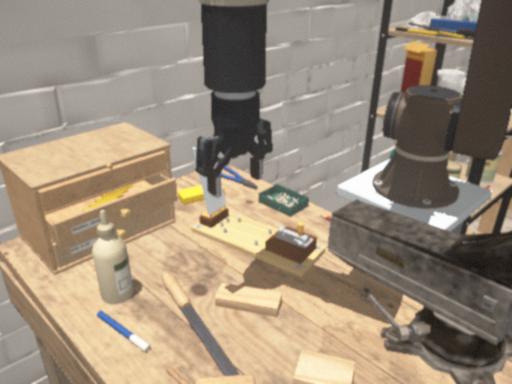

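View pics/side0.png

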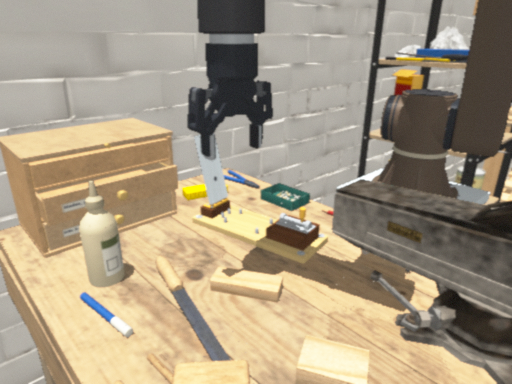

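View pics/wrist0.png

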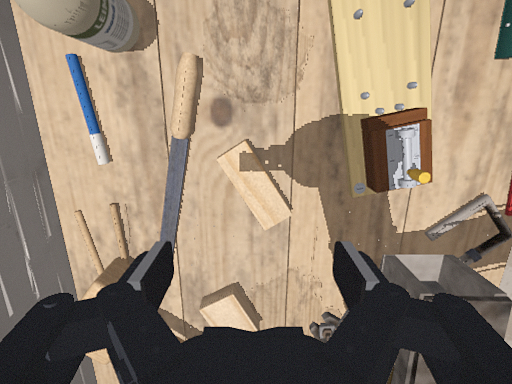

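The wrist view shows pale pine pieces at (255,185) and (230,308), and a jig with its bolt at (400,160). The yellow block is only visible in the scene view, at (190,193). I'll measure the candidates next.

```bash
cat > h.py <<'E'
import numpy as np, cv2
from station import robot, effector, optics, order
def ray(c,u,v):
    H=c["img"].shape[0]; f=H/2/np.tan(np.radians(c["vfov"])/2)
    d=np.array([(u-c["cx"])/f,-(v-c["cy"])/f,-1.0]); return c["orientation"]@d
def toz(c,u,v,z):
    d=ray(c,u,v); p=c["position"]; return p+d*(z-p[2])/d[2]
def proj(c,P):
    H=c["img"].shape[0]; f=H/2/np.tan(np.radians(c["vfov"])/2)
    q=c["orientation"].T@(np.asarray(P,float)-c["position"]); return np.array([c["cx"]+f*q[0]/-q[2], c["cy"]-f*q[1]/-q[2]])
def save(name,img): cv2.imwrite("pics/"+name,img[:,:,::-1])
def crop(c,name,x0,y0,x1,y1,s):
    im=cv2.resize(c["img"][y0:y1,x0:x1],None,fx=s,fy=s,interpolation=cv2.INTER_CUBIC); save(name,im)
E
python3 - <<'E'
from h import *
c=optics.capture("wrist")
crop(c,"w1.png",190,120,310,240,5)
crop(c,"w2.png",320,0,440,200,3.9)
c=optics.capture("scene")
crop(c,"s1.png",170,170,350,384,2.8)
crop(c,"s2.png",180,130,340,290,4)
E
```

```text
(no output)
```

View pics/w1.png

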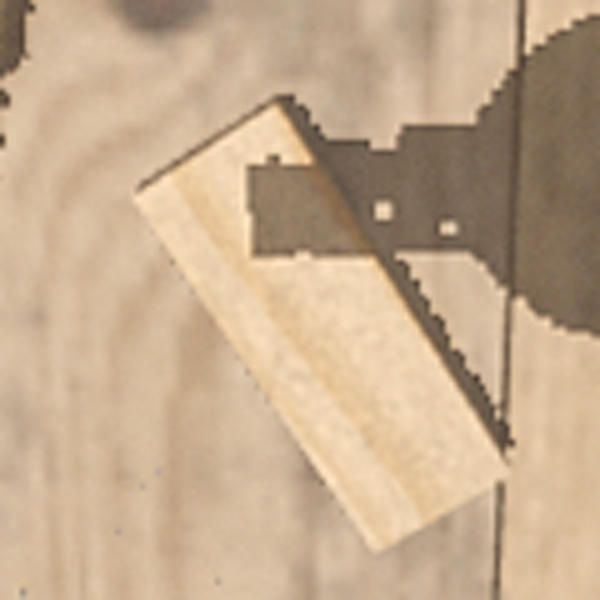

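View pics/w2.png

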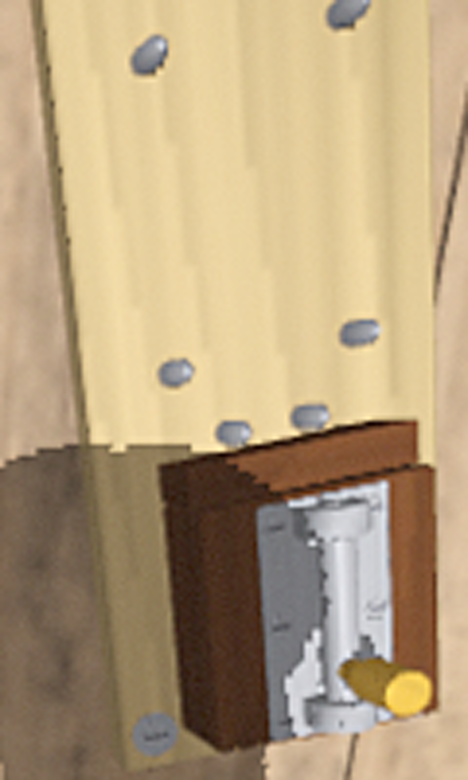

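View pics/s1.png

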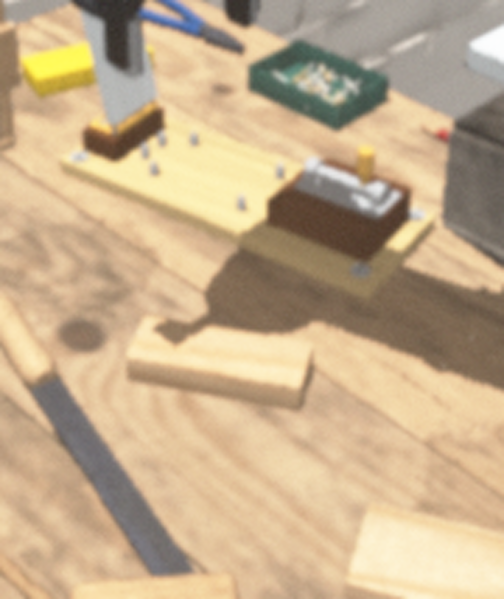

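View pics/s2.png

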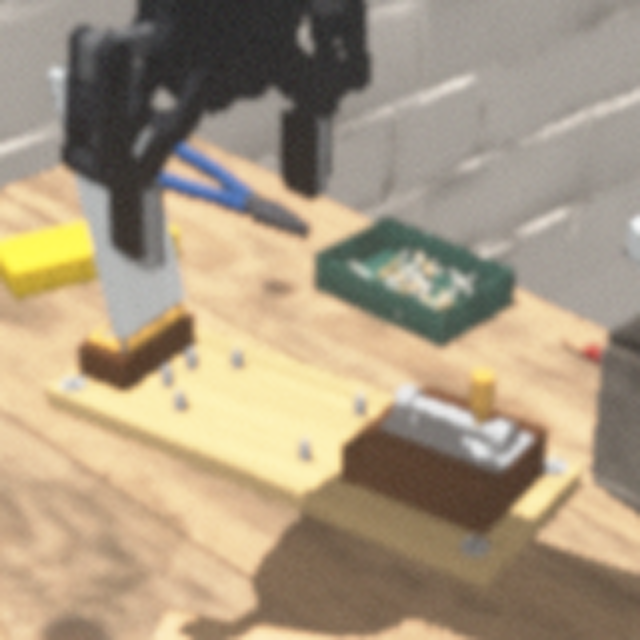

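```bash
cat >> h.py <<'E'
from scipy.optimize import least_squares
PINS=np.array([[sx*.0283,sy*.044] for sx in(1,-1) for sy in(1,-1)]+[[sx*.012,sy*.0658] for sx in(1,-1) for sy in(1,-1)])
def jigpt(p,l):
    a=p[2]; return np.array([p[0]+np.cos(a)*l[0]-np.sin(a)*l[1],p[1]+np.sin(a)*l[0]+np.cos(a)*l[1],l[2]])
def fitjig(obs,p0):
    # obs list of (cam,local3,uv)
    f=lambda p:np.concatenate([proj(c,jigpt(p,l))-np.array(uv) for c,l,uv in obs])
    r=least_squares(f,p0); return r.x,r.fun.reshape(-1,2)
E
python3 - <<'E'
from h import *
c=optics.capture("wrist")
Q=[(246,139.4),(217.4,158),(265.6,230.4),(291.6,213)]
P=np.array([toz(c,u,v,.022) for u,v in Q]); print(P.round(4)); print(np.linalg.norm(P-np.roll(P,-1,0),axis=1), P.mean(0))
uv=[(364.9,95.4),(411.8,85.1),(380,110.8),(399.5,106.7),(358.5,13.6),(409.2,2)]
for q in uv: print(toz(c,*q,.029).round(4))
obs=[(c,(x,y,.028),q) for (x,y),q in zip([(.0283,.044),(-.0283,.044),(.012,.0658),(-.012,.0658),(.0283,-.044),(-.0283,-.044)],uv)]
p,r=fitjig(obs,[.55,-.15,0]); print(p,np.degrees(p[2])); print(r.round(2))
s=optics.capture("scene")
# other pieces in wrist
for q in [(201,302),(236,283),(262,322)]: print(toz(c,*q,.022).round(3))
for l in [(0,.1,.047),(0,-.085,.037),(0,.0,.015)]: print(jigpt(p,l),proj(s,jigpt(p,l)))
E
```

```text
[[ 0.6834 -0.0354  0.022 ]
 [ 0.7206 -0.0116  0.022 ]
 [ 0.6568  0.0911  0.022 ]
 [ 0.6213  0.0649  0.022 ]]
[0.04417757 0.12096217 0.04413489 0.1179702 ] [0.67056082 0.02724945 0.022     ]
[ 0.5415 -0.0878  0.029 ]
[ 0.4876 -0.0992  0.029 ]
[ 0.5211 -0.0702  0.029 ]
[ 0.4983 -0.0749  0.029 ]
[ 0.5588 -0.1725  0.029 ]
[ 0.505  -0.1834  0.029 ]
[ 0.52273586 -0.136111    0.20686935] 11.852740409240166
[[-0.31  0.53]
 [ 0.87  0.38]
 [-0.36  0.83]
 [ 0.14  0.67]
 [-0.88 -0.61]
 [ 0.56 -1.31]]
[0.755 0.212 0.022]
[0.7   0.178 0.022]
[0.66  0.249 0.022]
[ 0.50219616 -0.03824312  0.047     ] [284.07091257 235.34685674]
[ 0.5401946  -0.21929869  0.037     ] [217.46224479 214.11864628]
[ 0.52273586 -0.136111    0.015     ] [246.55347106 233.09852092]
```

Three pieces could be the board:
- **Wrist (255,185), scene (248,299):** measures 44 x 119.5 mm in pale pine and lies behind the jig. It fits.
- **Wrist (230,308), scene (323,368):** about 64 x 81 mm, so it does not fit.
- **Scene (190,193):** yellow, so it is excluded.

The enlarged crop w1.png confirms the first one. I'll hover over it with the tool half-turned, which keeps the camera side away from the leaf.

```bash
cat >> h.py <<'E'
def Rt(a,half=True):
    s=1 if half else -1
    x=np.array([np.cos(a),np.sin(a),0])*s; z=np.array([0,0,-1.]); return np.column_stack([x,np.cross(z,x),z])
E
python3 - <<'E'
from h import *
st=robot.state(); print(st["joint_positions"].round(1))
for a in (31.8,11.85):
  for half in (True,False):
    for P in ([.6706,.0272,.2],[.6706,.0272,.003],[.5227,-.136,.02],[.5227,-.136,.2]):
      q=robot.inverse_kinematics(P,Rt(np.radians(a),half)); print(a,half,P,None if q is None else np.round(q,1))
E
```

```text
[ 16.5  20.6   0.7  -0.  -70.1 -16.5]
31.8 True [0.6706, 0.0272, 0.2] [  18.9   21.3   -2.4    0.   -66.3 -167.1]
31.8 True [0.6706, 0.0272, 0.003] [  18.9   32.1  -13.7    0.   -44.2 -167.1]
31.8 True [0.5227, -0.136, 0.02] [   6.2   21.4  -30.6   -0.   -38.  -154.4]
31.8 True [0.5227, -0.136, 0.2] [   6.2    9.2  -19.     0.   -61.8 -154.4]
31.8 False [0.6706, 0.0272, 0.2] [ 18.9  21.3  -2.4   0.  -66.3  12.9]
31.8 False [0.6706, 0.0272, 0.003] [ 18.9  32.1 -13.7   0.  -44.2  12.9]
31.8 False [0.5227, -0.136, 0.02] [  6.2  21.4 -30.6   0.  -38.   25.6]
31.8 False [0.5227, -0.136, 0.2] [  6.2   9.2 -19.    0.  -61.8  25.6]
11.85 True [0.6706, 0.0272, 0.2] [ 18.9  21.3  -2.4   0.  -66.3 172.9]
11.85 True [0.6706, 0.0272, 0.003] [ 18.9  32.1 -13.7   0.  -44.2 172.9]
11.85 True [0.5227, -0.136, 0.02] None
11.85 True [0.5227, -0.136, 0.2] None
11.85 False [0.6706, 0.0272, 0.2] [ 18.9  21.3  -2.4   0.  -66.3  -7.1]
11.85 False [0.6706, 0.0272, 0.003] [ 18.9  32.1 -13.7   0.  -44.2  -7.1]
11.85 False [0.5227, -0.136, 0.02] [  6.2  21.4 -30.6   0.  -38.    5.6]
11.85 False [0.5227, -0.136, 0.2] [  6.2   9.2 -19.    0.  -61.8   5.6]
```

Run:
```python
from h import *
robot.move_pose([.6706,.0272,.231],Rt(np.radians(31.8),False))
c=optics.capture("wrist"); save("w3.png",c["img"])
s=optics.capture("side"); crop(s,"sd3.png",150,100,350,290,4)
s=optics.capture("scene"); crop(s,"sc3.png",160,100,350,290,4)
print(c["position"],robot.state()["time_s"])
```

```text
[ 0.71078576 -0.03656292  0.37453648] 1.0583
```

View pics/w3.png

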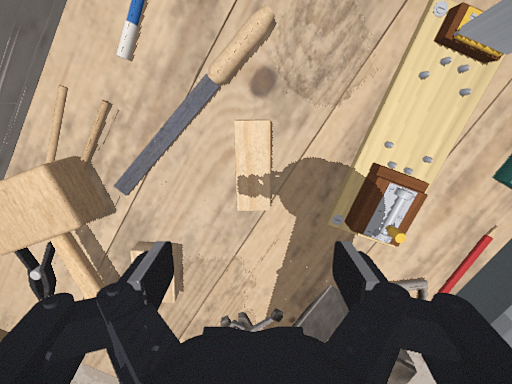

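View pics/sd3.png

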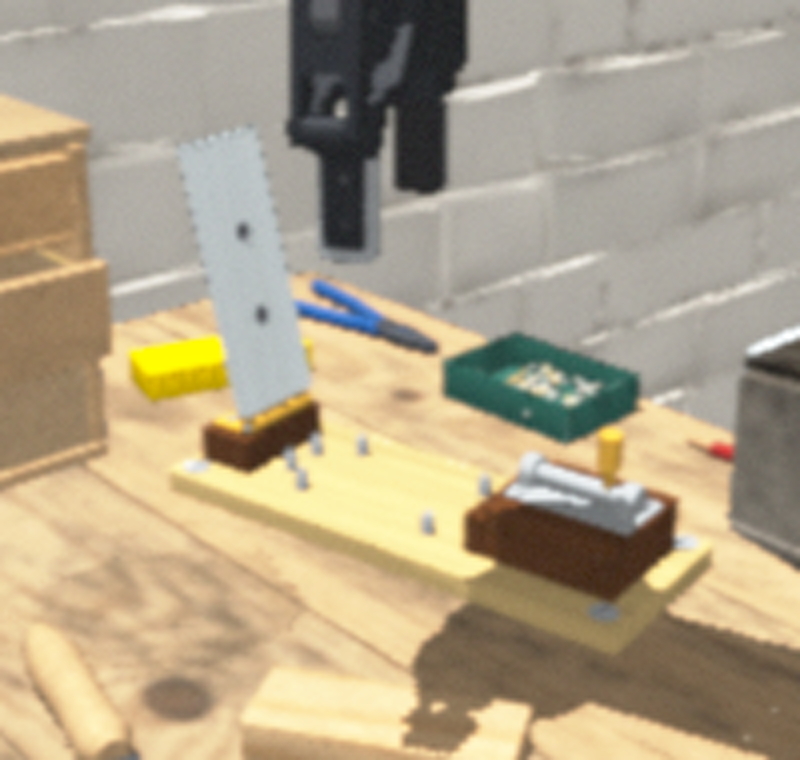

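View pics/sc3.png

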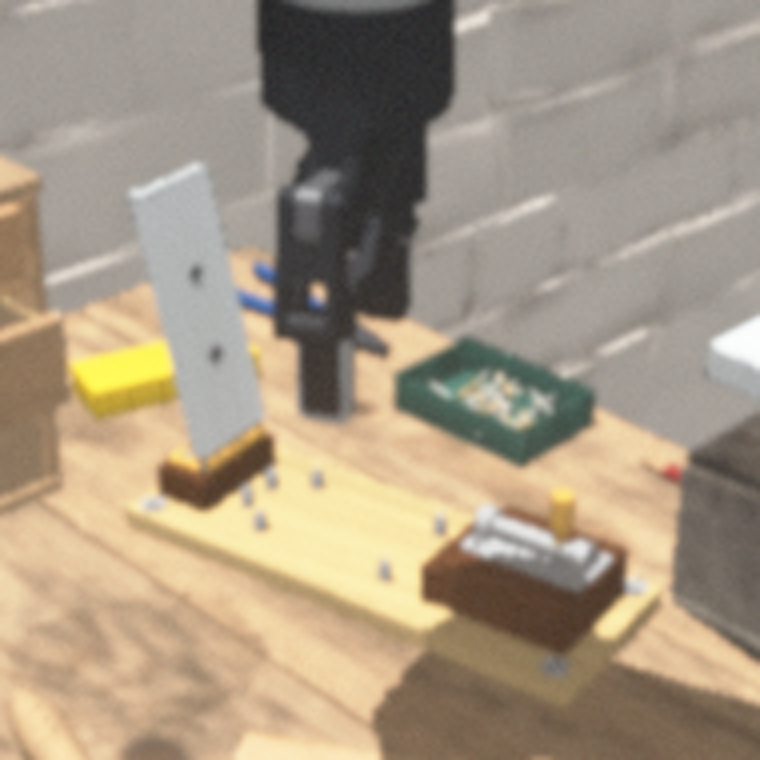

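Run:
```python
from h import *
c=optics.capture("wrist"); crop(c,"w4.png",200,100,310,230,4.6); crop(c,"w5.png",320,20,500,250,2.6)
crop(c,"w6.png",380,40,500,200,3.75)
s=optics.capture("side")
# leaf angle
p=[.5227,-.1361,.2069]
for l in range(13,20):
    th=l/10; P=jigpt(p,(0,-.085+.167*np.cos(th),.043+.167*np.sin(th))); print(th,proj(s,P).round(1))
```

```text
1.3 [231.9 140.3]
1.4 [226.  137.5]
1.5 [220.2 135.5]
1.6 [214.4 134.2]
1.7 [208.8 133.7]
1.8 [203.5 133.9]
1.9 [198.4 134.9]
```

View pics/w4.png

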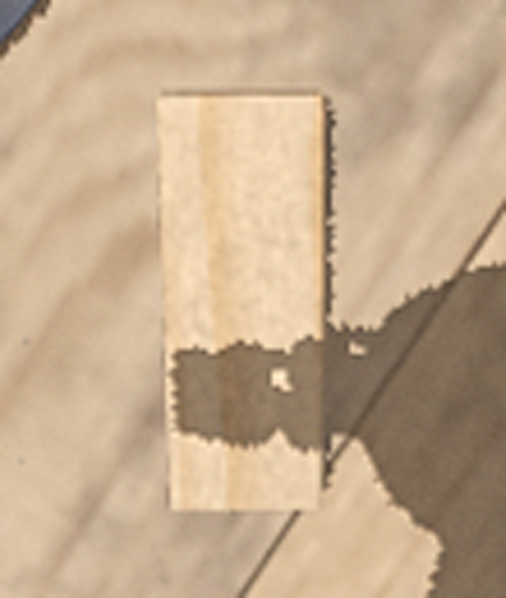

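View pics/w6.png

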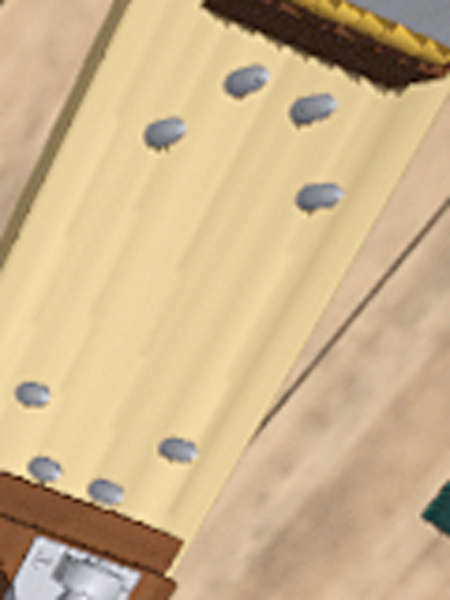

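Run:
```python
from h import *
c=optics.capture("wrist")
Q=np.array([(158,97),(322,95),(322,510),(170,510)])/4.6+[200,100]
P=np.array([toz(c,u,v,.022) for u,v in Q]); print(P.round(4)); print(np.linalg.norm(P-np.roll(P,-1,0),axis=1), P.mean(0))
d=(P[2]+P[3]-P[0]-P[1]); print("ang",np.degrees(np.arctan2(-d[0],d[1])))
uv=np.array([(246,81),(313,108),(164,132),(319,196),(33,393),(178,450),(45,468),(106,491)])/3.75+[380,40]
L=[(.012,-.0658),(-.012,-.0658),(.0283,-.044),(-.0283,-.044),(.0283,.044),(-.0283,.044),(.012,.0658),(-.012,.0658)]
obs=[(c,(x,y,.022),q) for (x,y),q in zip(L,uv)]
p,r=fitjig(obs,[.52,-.136,.2]); print(p,np.degrees(p[2])); print(r.round(2))
```

```text
[[ 0.7213 -0.0102  0.022 ]
 [ 0.6838 -0.034   0.022 ]
 [ 0.6187  0.0672  0.022 ]
 [ 0.6574  0.091   0.022 ]]
[0.04440221 0.12024939 0.04545547 0.11970488] [0.6703161  0.02850942 0.022     ]
ang 32.49548949615476
[ 0.51968674 -0.13700656  0.20820417] 11.929220005309679
[[ 0.14 -0.42]
 [-0.04 -0.09]
 [ 0.25 -0.16]
 [ 0.03 -0.12]
 [-0.12  0.34]
 [ 0.05 -0.06]
 [-0.16  0.37]
 [-0.18  0.3 ]]
```

Run:
```python
from h import *
R=Rt(np.radians(32.3),False)
effector.gripper_to(.07)
robot.move_pose([.6703,.0281,.06],R)
robot.move_straight([.6703,.0281,.003],R,feed=.1)
print(robot.state()["ft_force"].round(2))
effector.gripper_to(.03,40)
st=robot.state(); print(st["gripper_width"],st["ft_force"].round(2),st["position"])
robot.move_straight([.6703,.0281,.12],R,feed=.12)
print(robot.state()["gripper_width"],robot.state()["ft_force"].round(2))
# move toward the jig hover
robot.move_pose([.52,-.137,.20],Rt(np.radians(11.93),False))
c=optics.capture("wrist"); save("w7.png",c["img"])
s=optics.capture("side"); save("sd7.png",s["img"])
print(robot.state()["time_s"])
```

```text
[ 0.17 -0.04 -0.51]
0.04412654118189181 [-0.79  0.84  5.36] [0.67100867 0.02832699 0.00412485]
0.04374789153982886 [ 0.79 -0.46 -1.46]
5.4667
```

View pics/w7.png

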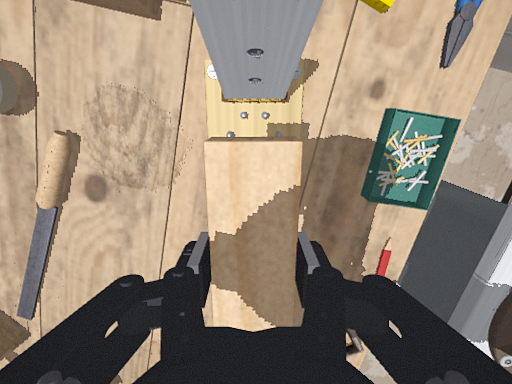

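View pics/sd7.png

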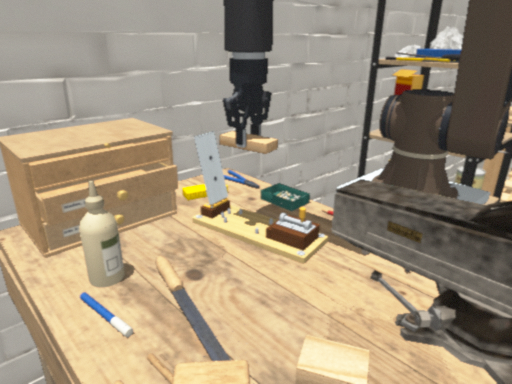

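Run:
```python
from h import *
c=optics.capture("wrist"); crop(c,"w8.png",195,80,315,160,6.5)
st=robot.state(); print(repr(c["position"]),repr(c["orientation"]))
R=st["tool_rot"]; print(R.T@(c["position"]-st["position"])); print(st["position"],R)
```

```text
array([ 0.53696987, -0.20973299,  0.34272706]) array([[-0.97824562,  0.19758296,  0.06321775],
       [-0.20744445, -0.93392394, -0.29112347],
       [ 0.00151954, -0.29790443,  0.95459449]])
[-0.00054798 -0.07520451 -0.14358086]
[ 0.52060449 -0.13630418  0.19915873] [[-9.78127720e-01 -2.08001134e-01 -1.30075762e-03]
 [-2.08001159e-01  9.78128572e-01 -1.17597181e-04]
 [ 1.29676854e-03  1.55534029e-04 -9.99999147e-01]]
```

View pics/w8.png

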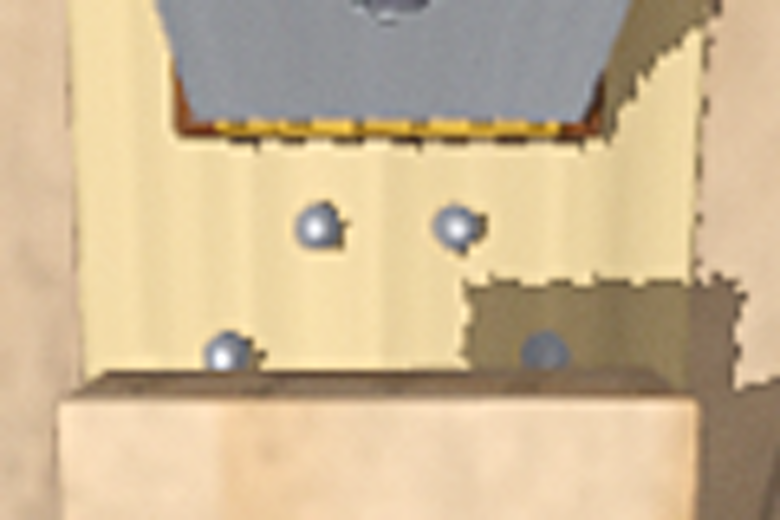

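Run:
```python
from h import *
c=optics.capture("wrist"); st=robot.state(); t=st["position"]; R=st["tool_rot"]
print(t)
for (u,v),dz in [((60,400),.018),((698,400),.018),((105,371),-.004),((650,371),-.004)]:
    P=toz(c,u/6.5+195,v/6.5+80,t[2]+dz); print((R.T@(P-t)).round(4))
# joint fit of jig
hp=R.T@(c["position"]-t); hR=R.T@c["orientation"]
def cam(T,Rr): d=dict(c); d["position"]=T+Rr@hp; d["orientation"]=Rr@hR; return d
c1=dict(c); c1["position"]=np.array([ 0.67516994, -0.07506056,  0.37397214]); c1["orientation"]=np.array([[-9.99997675e-01, -1.18412149e-03,  1.80192835e-03],
       [ 5.94423634e-04, -9.54720131e-01, -2.97504822e-01],
       [ 2.07261912e-03, -2.97503059e-01,  9.54718615e-01]])
uv=[(364.9,95.4),(411.8,85.1),(380,110.8),(399.5,106.7),(358.5,13.6),(409.2,2)]
L=[(.0283,.044),(-.0283,.044),(.012,.0658),(-.012,.0658),(.0283,-.044),(-.0283,-.044)]
obs1=[(c1,(x,y,.022),q) for (x,y),q in zip(L,uv)]
uv=np.array([(320,227),(457,227),(228,353),(546,353)])/6.5+[195,80]
L=[(.012,-.0658),(-.012,-.0658),(.0283,-.044),(-.0283,-.044)]
obs3=[(c,(x,y,.025),q) for (x,y),q in zip(L,uv)]
for o in (obs1,obs3):
    p,r=fitjig(o,[.52,-.136,.2]); print(p,np.degrees(p[2]),np.abs(r).max())
```

```text
[ 0.52052691 -0.13630426  0.19912714]
[-0.0226 -0.0601 -0.018 ]
[ 0.0219 -0.06   -0.018 ]
[-0.0226 -0.0597  0.004 ]
[ 0.0218 -0.0597  0.004 ]
[ 0.51976582 -0.13692189  0.20519453] 11.75678054923671 0.4249114598119377
[ 0.51900317 -0.13737899  0.20693908] 11.85673569583333 0.4656519158079391
```

```bash
cat >> h.py <<'E'
J=[.5194,-.1371,np.radians(11.87)]
def go(P,R,feed=.15,fine=True,n=2):
    P=np.array(P,float); off=np.zeros(3)
    robot.move_straight(P,R,feed=feed)
    for i in range(n if fine else 0):
        robot.hold(.1); e=P-robot.state()["position"]
        if np.linalg.norm(e)<.0003: break
        off+=e; robot.move_straight(P+off,R,feed=.05)
    return off
E
python3 - <<'E'
from h import *
R=Rt(J[2],False); t=jigpt(J,(-.0004,0,.05))
off=go(t,R); print(off,robot.state()["position"]-t,robot.state()["time_s"])
for z in (.036,.030,.026,.022,.019):
    P=t.copy(); P[2]=z; robot.move_straight(P+off,R,feed=.06); s=robot.state(); print(z,(s["position"]-P).round(4),s["ft_force"].round(1),s["gripper_width"])
c=optics.capture("wrist"); save("w9.png",c["img"]); s=optics.capture("side"); crop(s,"sd9.png",170,120,350,270,4.4)
print(robot.state()["time_s"])
E
```

```text
[-5.33366788e-05  7.76413066e-07 -1.98093814e-04] [ 6.89540426e-05  2.10767570e-05 -1.25232285e-04] 7.4167
0.036 [-0.0006 -0.0001 -0.0009] [ 1.   0.3 -0.3] 0.04385654934280701
0.03 [-0.0004 -0.     -0.0006] [-1.5 -0.2 -0.4] 0.044077254503322505
0.026 [-0.0002 -0.     -0.0004] [ 0.4  0.3 -1.1] 0.04422615916115246
0.022 [-0.0003 -0.     -0.0005] [-0.7 -0.1 -1. ] 0.044091665559915824
0.019 [ 0.0004 -0.      0.0001] [-0.7  0.5  2.8] 0.0440300471941477
8.9
```

View pics/w9.png

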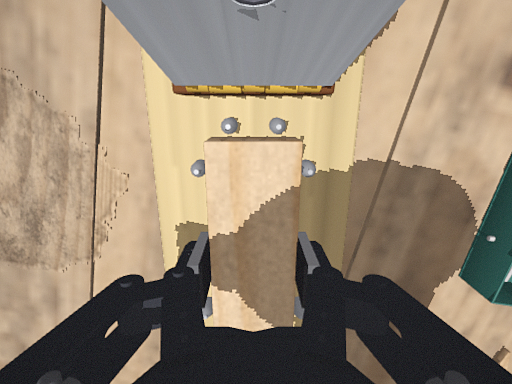

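View pics/sd9.png

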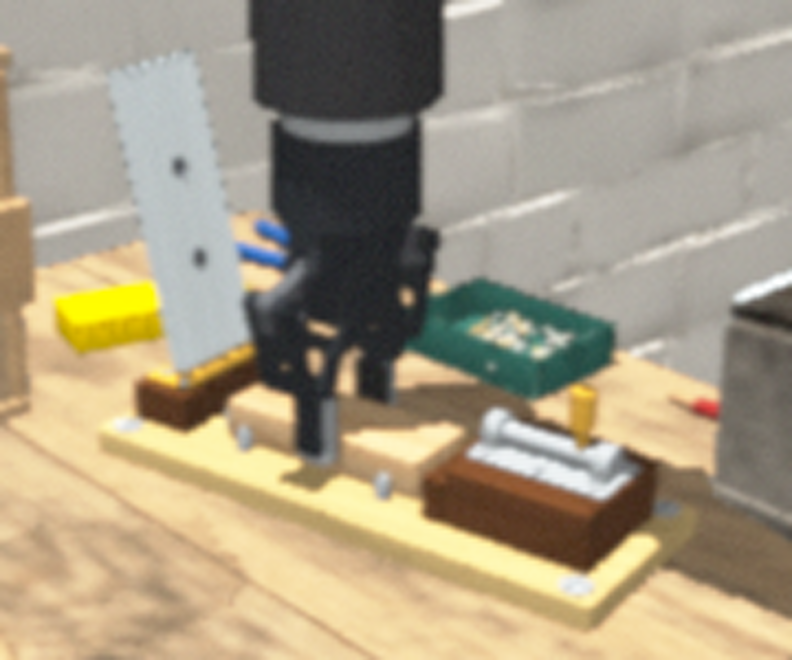

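Wrist (253,140) and the side crop show the board lying between the pins, below the pin tops. Force and height agree with it being seated. I'll release it and check.

Run:
```python
from h import *
R=Rt(J[2],False)
effector.gripper_to(.06)
p=robot.state()["position"]; 
robot.move_straight([p[0],p[1],.10],R,feed=.12)
robot.move_straight(jigpt(J,(0,0.06,.26)),R,feed=.25)
c=optics.capture("wrist"); save("w10.png",c["img"]); crop(c,"w10c.png",180,20,350,230,2.8)
s=optics.capture("scene"); print("cab",[toz(s,*q,0).round(3) for q in [(177,215),(60,262)]])
s1=optics.capture("side"); crop(s1,"sd10.png",170,120,350,270,4.4)
print(robot.state()["time_s"],robot.state()["position"])
```

```text
cab [array([ 0.579, -0.334,  0.   ]), array([ 0.878, -0.345,  0.   ])]
11.0083 [ 0.50628004 -0.07880539  0.25807593]
```

View pics/w10.png

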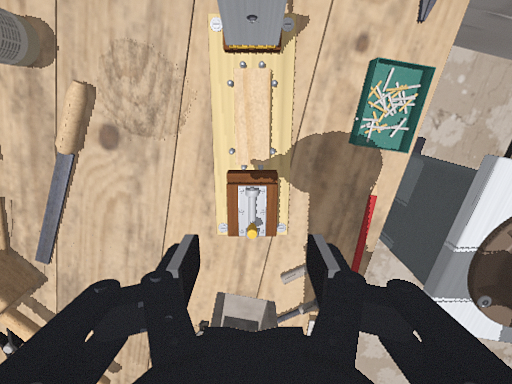

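View pics/sd10.png

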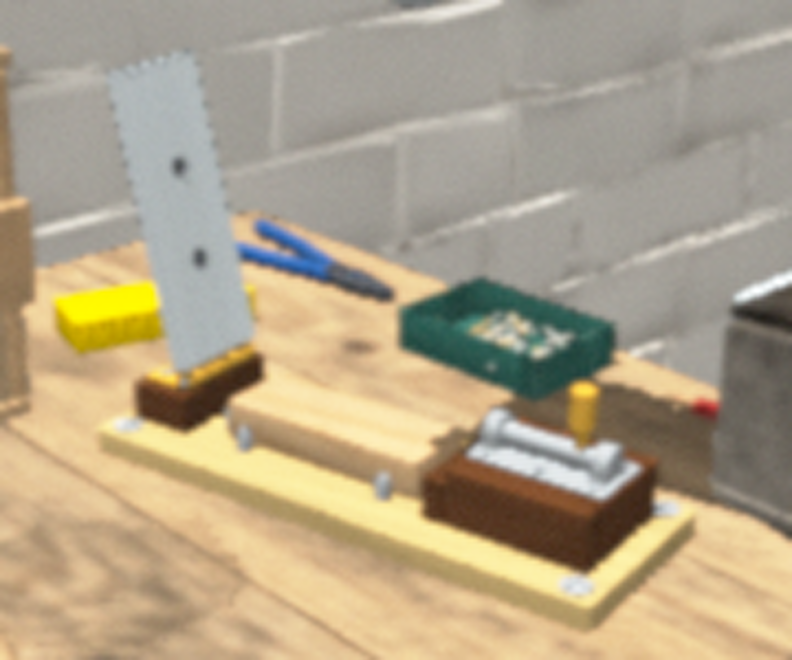

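Run:
```python
from h import *
s=optics.capture("scene"); crop(s,"sc11.png",0,110,240,270,3.3)
c=optics.capture("side"); crop(c,"sd11.png",0,100,240,260,3.3)
```

```text
(no output)
```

View pics/sc11.png

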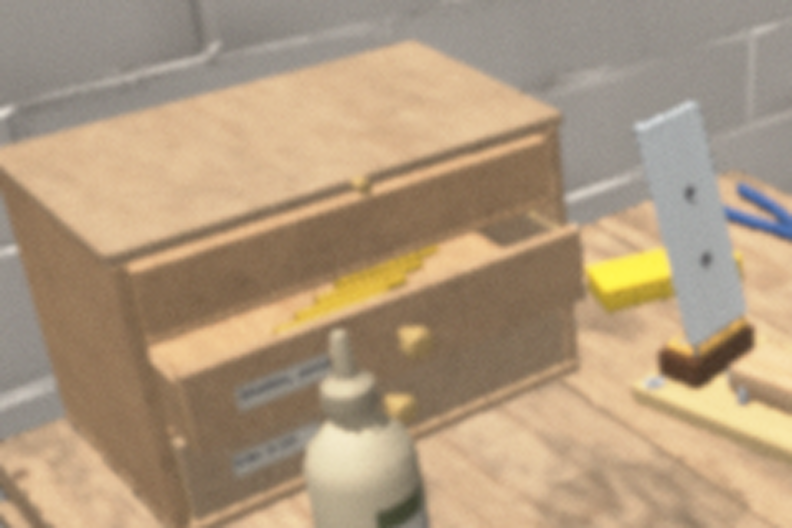

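View pics/sd11.png

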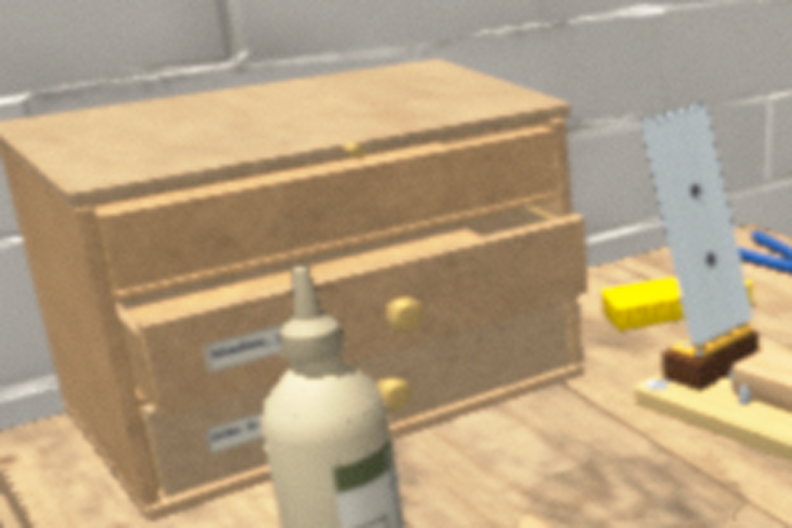

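Run:
```python
from h import *
s=optics.capture("scene"); c=optics.capture("side"); w=optics.capture("wrist")
def tri(a,b):
    A=[];y=[]
    for cam,q in ((s,a),(c,b)):
        d=ray(cam,*q); d/=np.linalg.norm(d); M=np.eye(3)-np.outer(d,d); A.append(M); y.append(M@cam["position"])
    return np.linalg.lstsq(np.vstack(A),np.hstack(y),rcond=None)[0].round(3)
print(toz(s,175.2,221.5,0),toz(c,176.4,212.7,0))
print("drawer",tri((175.8,179.1),(176.4,165.2))); print("top",tri((169,145.8),(172.1,131.8)))
# knob top from wrist: side crop too
a=J[2]
def loc(P): d=P[:2]-np.array(J[:2]); return np.array([np.cos(a)*d[0]+np.sin(a)*d[1],-np.sin(a)*d[0]+np.cos(a)*d[1]])
print("knob", loc(toz(w,252,233.5,.09)), w["position"])
crop(w,"w12.png",200,140,320,260,5)
for q in [(219,293),(275,296),(215,325)]: print("vise",[toz(w,*q,z).round(3) for z in (.05,.1,.15)])
```

```text
[ 0.60071331 -0.31153255  0.        ] [ 0.59633372 -0.31974389  0.        ]
drawer [ 0.63  -0.248  0.151]
top [ 0.617 -0.279  0.217]
knob [0.00097505 0.13642249] [ 0.5230373  -0.15205789  0.40270505]
vise [array([0.517, 0.123, 0.05 ]), array([0.518, 0.084, 0.1  ]), array([0.519, 0.045, 0.15 ])]
vise [array([0.433, 0.111, 0.05 ]), array([0.445, 0.074, 0.1  ]), array([0.458, 0.037, 0.15 ])]
vise [array([0.513, 0.184, 0.05 ]), array([0.515, 0.136, 0.1  ]), array([0.516, 0.089, 0.15 ])]
```

View pics/w12.png

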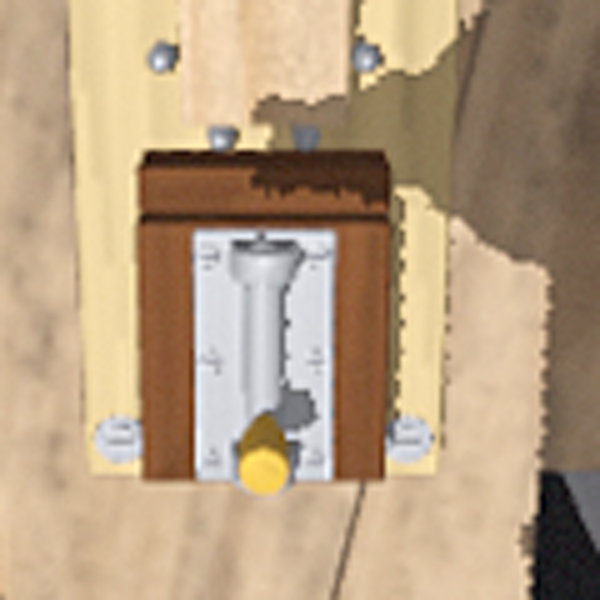

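Run:
```python
from h import *
R=Rt(J[2],False)
w=optics.capture("wrist")
w0=dict(w); w0["position"]=np.array([ 0.67516994, -0.07506056,  0.37397214]); w0["orientation"]=np.array([[-9.99997675e-01, -1.18412149e-03,  1.80192835e-03],
       [ 5.94423634e-04, -9.54720131e-01, -2.97504822e-01],
       [ 2.07261912e-03, -2.97503059e-01,  9.54718615e-01]])
for z in (.05,.08,.1,.12,.15): print(z,toz(w0,383,255,z).round(3),toz(w,219,293,z).round(3))
for l in [(-.03,.06,.29),(-.03,-.15,.29),(-.03,-.15,.178),(-.03,.039,.047)]:
    q=robot.inverse_kinematics(jigpt(J,l),R); print(None if q is None else q.round(1))
effector.gripper_to(0,30)
robot.move_straight(jigpt(J,(-.03,.06,.29)),R,feed=.2)
robot.move_straight(jigpt(J,(-.03,-.152,.29)),R,feed=.25)
s=optics.capture("scene"); save("sc13.png",s["img"])
w=optics.capture("wrist"); save("w13.png",w["img"])
print(robot.state()["time_s"],robot.state()["position"],robot.state()["gripper_width"])
```

```text
0.05 [0.501 0.114 0.05 ] [0.517 0.124 0.05 ]
0.08 [0.517 0.096 0.08 ] [0.518 0.1   0.08 ]
0.1 [0.528 0.085 0.1  ] [0.518 0.084 0.1  ]
0.12 [0.539 0.073 0.12 ] [0.518 0.069 0.12 ]
0.15 [0.555 0.056 0.15 ] [0.519 0.045 0.15 ]
[ 13.3   0.3 -16.9   0.  -72.8  -1.4]
[-10.3  11.3  -4.4   0.  -74.3  22.2]
[-10.3  15.5 -13.9   0.  -60.6  22.2]
[ 10.6  15.5 -35.2   0.  -39.4   1.3]
13.3667 [ 0.52130633 -0.29084681  0.29029223] 4.6848540642330935e-05
```

View pics/sc13.png

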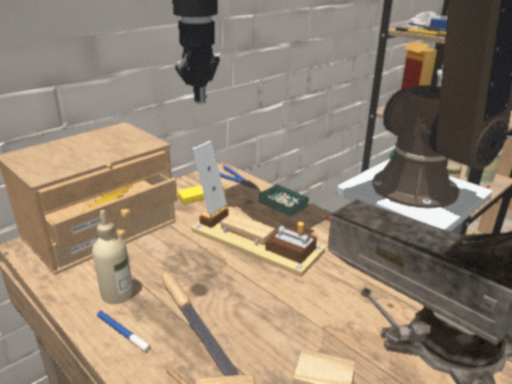

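View pics/w13.png

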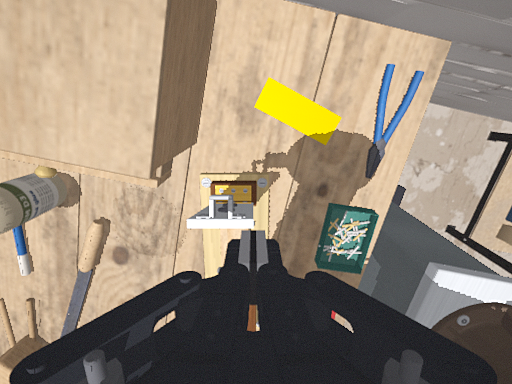

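Run:
```python
from h import *
w=optics.capture("wrist"); crop(w,"w14.png",160,160,290,270,6)
print("tip",proj(w,robot.state()["position"]),"under",[proj(w,jigpt(J,(-.03,-.152+dy,.178))).round(0) for dy in(-.011,.011)])
for th in (1.7,1.75,1.8,1.85,1.9):
    for n in (.004,-.004):
        print(th,n,[proj(w,jigpt(J,(x,-.085+.167*np.cos(th)-n*np.sin(th),.043+.167*np.sin(th)+n*np.cos(th)))).round(1) for x in(-.03,.03)])
```

```text
tip [253.60087444 242.20225819] under [array([254., 175.]), array([254., 197.])]
1.7 0.004 [array([253.6, 239.4]), array([187.7, 239.4])]
1.7 -0.004 [array([253.6, 247.8]), array([188.1, 247.7])]
1.75 0.004 [array([253.6, 230.5]), array([187.5, 230.5])]
1.75 -0.004 [array([253.6, 239.1]), array([187.7, 239. ])]
1.8 0.004 [array([253.6, 221.4]), array([187.3, 221.3])]
1.8 -0.004 [array([253.6, 230.1]), array([187.4, 230.1])]
1.85 0.004 [array([253.6, 212.2]), array([187.2, 212.1])]
1.85 -0.004 [array([253.6, 221. ]), array([187.3, 221. ])]
1.9 0.004 [array([253.6, 202.9]), array([187.3, 202.9])]
1.9 -0.004 [array([253.6, 211.8]), array([187.3, 211.7])]
```

View pics/w14.png

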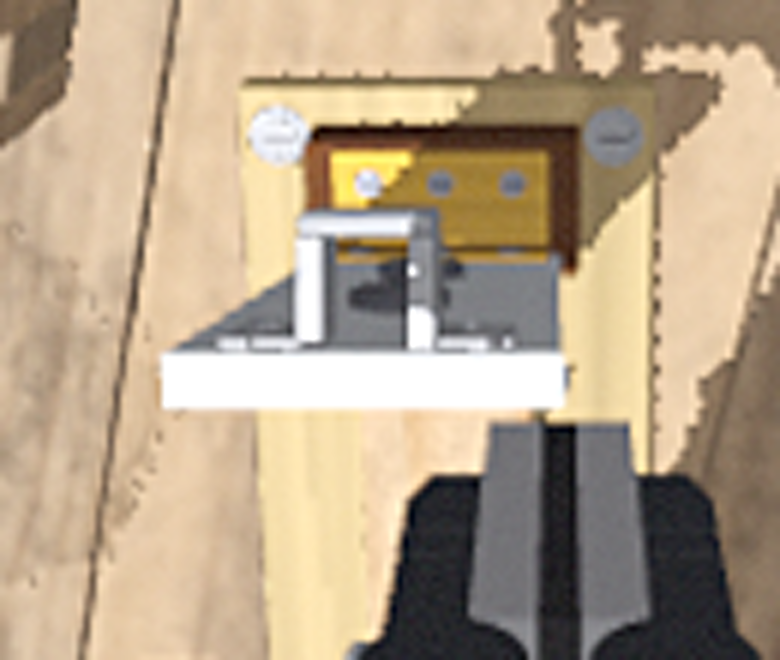

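Run:
```python
from h import *
R=Rt(J[2],False)
robot.move_straight(jigpt(J,(-.03,-.152,.178)),R,feed=.15)
f0=robot.state()["ft_force"]; print(f0)
def pr(tag):
    s=robot.state(); print(tag,s["ft_force"].round(1),round(s["time_s"],2))
for y in (-.14,-.125,-.11,-.098):
    robot.move_straight(jigpt(J,(-.03,y,.178)),R,feed=.08); pr(y)
r=.135
for th in np.arange(1.5,.75,-.15):
    C=(-.085+r*np.cos(th)-.004*np.sin(th), .043+r*np.sin(th)+.004*np.cos(th))
    robot.move_straight(jigpt(J,(-.03,C[0]-.011,C[1])),R,feed=.1); pr(round(th,2))
s=optics.capture("scene"); crop(s,"sc15.png",160,60,350,290,2.6)
```

```text
[ 1.1048353  -0.69340333 -0.28868402]
-0.14 [-1.  -0.6 -0.5] 14.62
-0.125 [-0.5 -0.   0.5] 14.95
-0.11 [-0.4  0.8  0.1] 15.28
-0.098 [0.6 0.  0.2] 15.58
1.5 [-0.2  1.3 -0.6] 15.83
1.35 [-0.  -0.   0.7] 16.18
1.2 [-0.1 -0.5  0.1] 16.53
1.05 [ 0.1 -0.8  0.8] 16.88
0.9 [ 0.5 -0.3  0.6] 17.23
```

View pics/sc15.png

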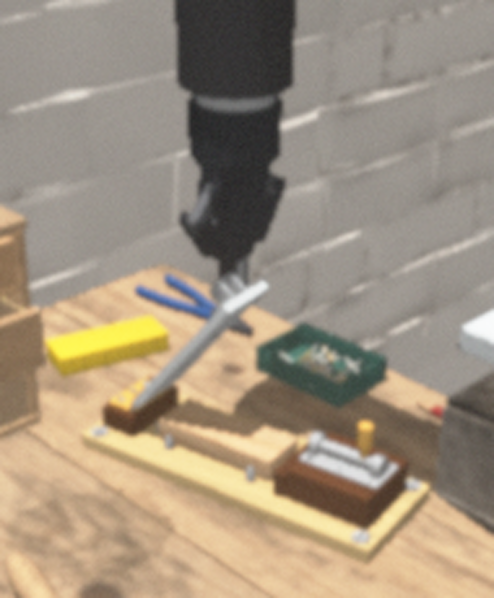

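The leaf has followed the finger down to about 0.85 rad, at scene crop (200,340). I'll carry on down to the rest.

Run:
```python
from h import *
R=Rt(J[2],False)
r=.135
for th in [.75,.6,.45,.3,.2,.1,.05,.02,0,-.008,-.015]:
    C=(-.085+r*np.cos(th)-.004*np.sin(th), .043+r*np.sin(th)+.004*np.cos(th))
    robot.move_straight(jigpt(J,(-.03,C[0]-.011,C[1])),R,feed=.1 if th>.1 else .04)
    s=robot.state(); print(th,s["ft_force"].round(1),(s["position"][2]-C[1]).round(4))
    if s["ft_force"][2]>18: break
robot.hold(.2); s=robot.state(); print(s["ft_force"].round(1),s["position"][2],s["time_s"])
c=optics.capture("wrist"); save("w16.png",c["img"])
s=optics.capture("side"); crop(s,"sd16.png",170,120,350,270,4.4)
```

```text
0.75 [-0.1 -0.3  0.2] -0.0004
0.6 [ 1.1 -0.8  0.3] -0.0002
0.45 [ 0.3 -0.  -0.1] 0.0
0.3 [-0.1  0.7  0.5] 0.0001
0.2 [ 0.2 -0.7 -0.4] 0.0001
0.1 [ 0.1 -0.7  0.3] -0.0003
0.05 [ 0.3 -0.2  0.1] -0.0003
0.02 [-0.1 -0.  -0.2] -0.0003
0 [-0.6 -0.7  1.1] 0.0
-0.008 [-3.   0.9 11.8] 0.0009
-0.015 [-6.4  2.3 21.7] 0.0017
[-6.6  2.9 21.2] 0.046652348538116284 20.975
```

View pics/w16.png

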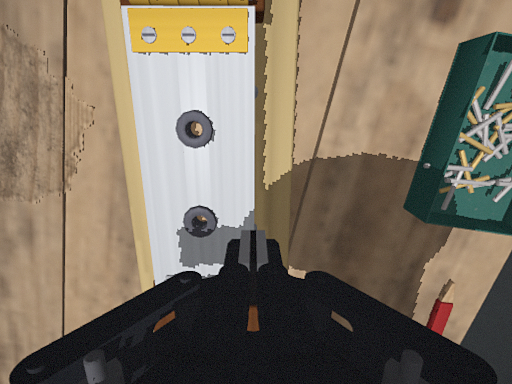

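View pics/sd16.png

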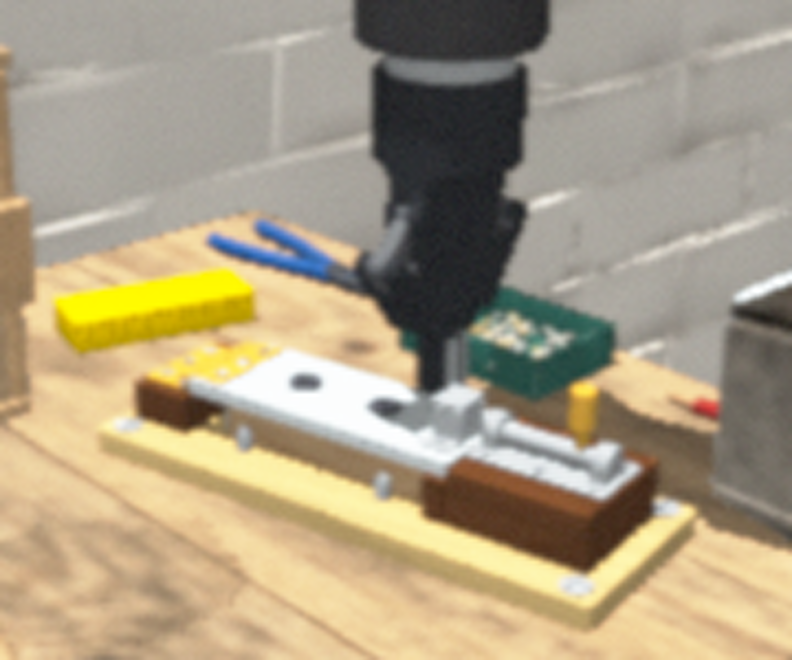

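The side crop shows the leaf flat on the latch block, and contact there is firm at 21 N with z = 46.7 mm. I'll lift clear and re-measure the knob.

Run:
```python
from h import *
R=Rt(J[2],False)
p=robot.state()["position"]; robot.move_straight([p[0],p[1],.14],R,feed=.15)
robot.move_straight(jigpt(J,(0,.15,.22)),R,feed=.25)
effector.gripper_to(.045,25)
w=optics.capture("wrist"); crop(w,"w17.png",190,100,320,260,4.6)
s=optics.capture("side"); crop(s,"sd17.png",170,120,350,270,4.4)
print(robot.state()["time_s"],w["position"],[proj(w,jigpt(J,(0.001,.1364,z))) for z in (.07,.09)])
```

```text
23.1667 [ 0.50450996 -0.06403329  0.36336999] [array([252.13515735, 166.14351123]), array([252.1058338 , 170.21078684])]
```

View pics/w17.png

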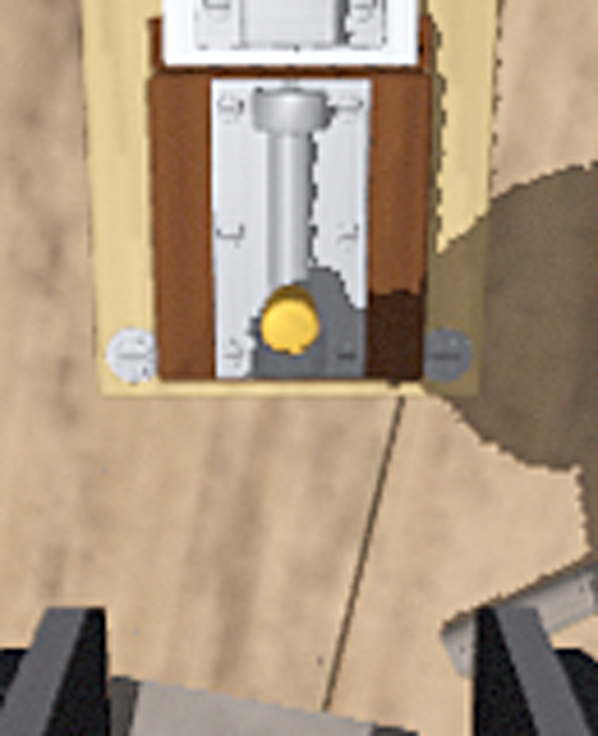

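View pics/sd17.png

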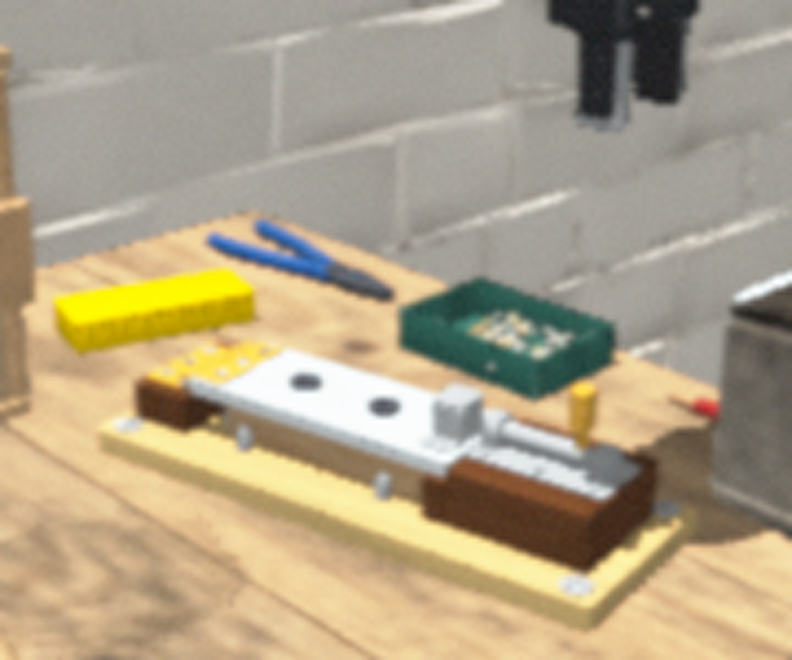

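Run:
```python
from h import *
R=Rt(J[2],False)
def pr(tag):
    s=robot.state(); print(tag,s["ft_force"].round(1),s["gripper_width"].round(4),(s["position"]).round(4),round(s["time_s"],2))
robot.move_straight(jigpt(J,(.0005,.137,.11)),R,feed=.15)
off=go(jigpt(J,(.0005,.137,.073)),R,feed=.1); pr("down")
effector.gripper_to(0.0,25); pr("closed")
for d in (.008,.016,.024,.030,.032):
    robot.move_straight(jigpt(J,(.0005,.137-d,.073))+off,R,feed=.06); pr(d)
    if np.linalg.norm(robot.state()["ft_force"])>25: break
s=optics.capture("side"); crop(s,"sd18.png",170,120,350,270,4.4)
```

```text
Traceback (most recent call last):
AttributeError: 'float' object has no attribute 'round'
```

Run:
```python
from h import *
R=Rt(J[2],False)
def pr(tag):
    s=robot.state(); print(tag,s["ft_force"].round(1),round(s["gripper_width"],4),(s["position"]).round(4),round(s["time_s"],2))
pr("down"); print(jigpt(J,(.0005,.137,.073)))
effector.gripper_to(0.0,25); pr("closed")
if robot.state()["gripper_width"]>.009:
  for d in (.008,.016,.024,.030,.032):
    robot.move_straight(jigpt(J,(.0005,.137-d,.073)),R,feed=.06); pr(d)
    if np.linalg.norm(robot.state()["ft_force"])>25: break
s=optics.capture("side"); crop(s,"sd18.png",170,120,350,270,4.4)
```

```text
down [-0.   1.1  0.2] 0.045 [ 0.4917 -0.0029  0.0728] 25.27
[ 0.49170953 -0.00292665  0.073     ]
closed [-0.4  1.3  2. ] 0.0117 [ 0.4914 -0.003   0.0728] 25.67
0.008 [ 0.2 -2.  -0.7] 0.0121 [ 0.4931 -0.0112  0.0728] 25.95
0.016 [-0.5 -2.8 -0.9] 0.0116 [ 0.4948 -0.0192  0.0729] 26.23
0.024 [-0.1 -2.7 -2.9] 0.0119 [ 0.4964 -0.0269  0.0729] 26.52
0.03 [-1.  -2.7 -1.7] 0.0115 [ 0.4977 -0.0327  0.0729] 26.77
0.032 [-3.2  3.5  0.2] 0.0121 [ 0.498  -0.0338  0.0729] 27.02
```

View pics/sd18.png

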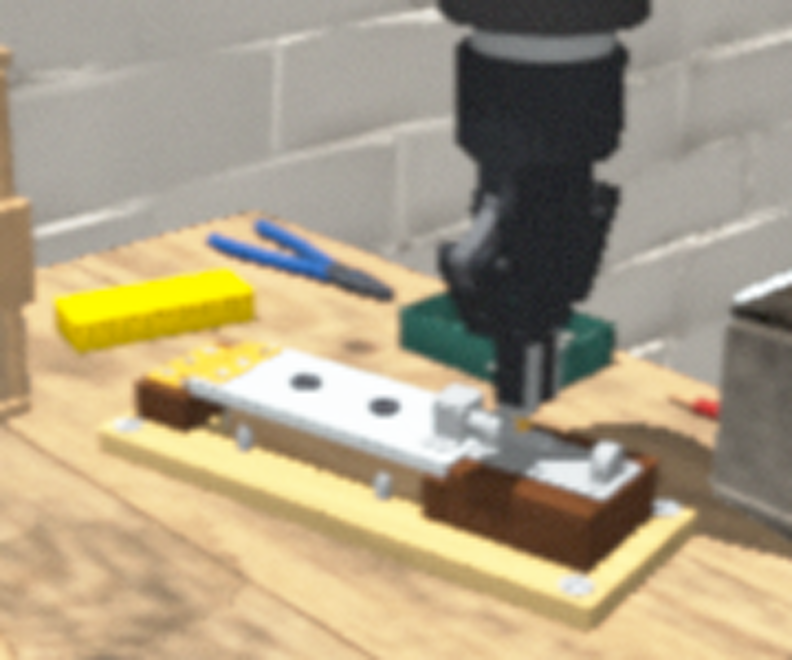

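The bolt has moved about 31.5 mm. I'll push a little further to find the stop, then let go.

Run:
```python
from h import *
R=Rt(J[2],False)
def pr(tag):
    s=robot.state(); print(tag,s["ft_force"].round(1),round(s["gripper_width"],4),(s["position"]).round(4),round(s["time_s"],2))
for d in (.033,.0345):
    robot.move_straight(jigpt(J,(.0005,.137-d,.073)),R,feed=.04); robot.hold(.2); pr(d)
effector.gripper_to(.04); pr("open")
p=robot.state()["position"]; robot.move_straight([p[0],p[1],.15],R,feed=.12)
robot.move_straight(jigpt(J,(0,.13,.25)),R,feed=.25); pr("up")
w=optics.capture("wrist"); crop(w,"w19.png",180,80,330,260,3.3)
s=optics.capture("side"); crop(s,"sd19.png",170,120,350,270,4.4)
print([proj(w,jigpt(J,(.0005,.137-d,.09))).round(1) for d in (.028,.032)])
```

```text
0.033 [-6.8  9.5  1.8] 0.0117 [ 0.498  -0.0339  0.0729] 27.52
0.0345 [-9.9 18.6  4.8] 0.012 [ 0.4981 -0.0341  0.0729] 27.97
open [-0.7 -0.3 -0.2] 0.0398 [ 0.4993 -0.0368  0.0732] 28.35
up [-0.8  0.  -0.7] 0.0398 [ 0.4923 -0.0096  0.2496] 29.71
[array([252.5, 157.2]), array([252.4, 153.6])]
```

View pics/w19.png

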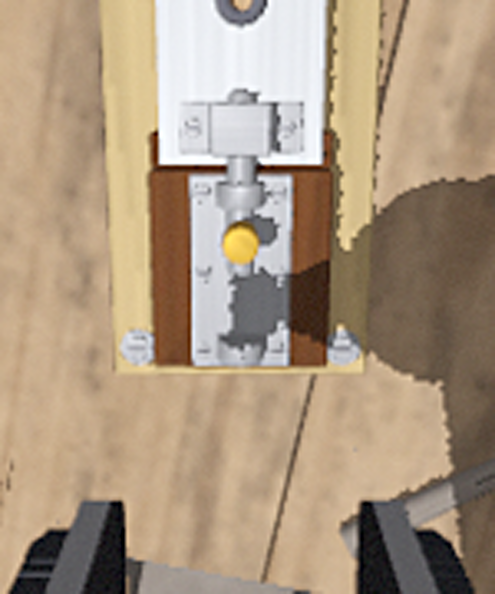

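View pics/sd19.png

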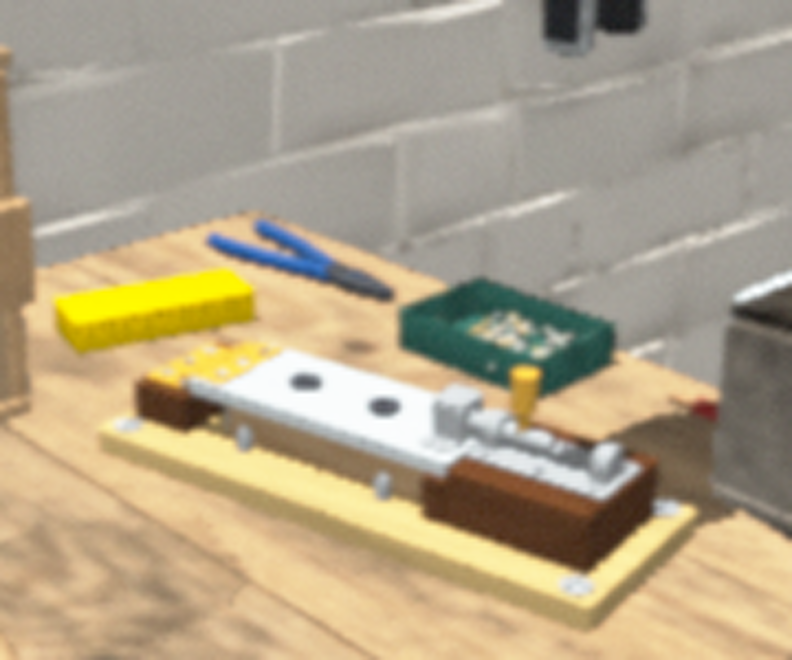

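The knob is at wrist (253,153.6), which matches a bolt travel of 32 mm. The tip shows beyond the keeper at crop (240,95), and the gripper is clear of everything, so I'm handing in.

Run:
```python
from h import *
robot.hold(.3); order.job_done(); print(robot.state()["time_s"])
```

```text
the job is handed in; nothing more can be done
the job is handed in; nothing more can be done
```

The jig is ready and the job was handed in at about 30 s of the 72 s allowed; no verdict was reported.

I picked the pine piece that measured about 45 x 120 mm and laid it between the pins. I then swung the leaf down with closed fingers and slid the bolt across by its knob.

- **Board:** it lay flat and within the pins in the pictures taken before the leaf closed. Contact at release was light, about 3 N.
- **Leaf:** it was pressed onto its rest with about 21 N, and the side picture shows it flat.
- **Bolt:** it ran to its stop. The knob's position in the last picture matches 32 mm of travel, and the tip shows past the keeper's far end.
- **Surroundings:** the arm did not go near the tin, which looks unmoved, and the gripper was clear of everything at hand-in.

None of these checks failed or disagreed. With the leaf down I could see only the board's edge, and I did not measure its position again.

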